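# Lay the two long sample tubes on the notched rest

## Task

Lay the two long capped tubes on the notched tube rest beside the analyser: the thick one across the pair of wide notches and the slim one across the pair of narrow notches, each centred and cradled at both ends so that it cannot roll. The caps may point either way; the short tubes are not needed. Lower the tubes gently into place, do not drop them.

Things in the scene. Friction and masses are not known exactly. Their poses are not given: they have to be found in the camera images.
- thick_tube (a point): Long thick tube lying loose on the bench: opaque milky-white cylinder 32 mm in diameter, 140 mm long, one end tapered, at the other a grey octagonal cap 22 mm long, 32 mm across flats. About 90 g. Point: its centre, half-way along, on its axis (16 mm over the bench at the start); x runs along the tube to the cap. A 70 mm long lookalike of the same diameter is a bystander.
- slim_tube (a point): Long slim tube lying loose on the bench: same make, 18 mm in diameter, 140 mm long, with a grey octagonal cap 22 mm long, 18 mm across flats. About 35 g. Point: its centre, half-way along, on its axis (9 mm over the bench at the start); x runs along the tube to the cap. A 62 mm long lookalike of the same diameter is a bystander.
- wide_notches (a point): Wide pair of 90-degree V-notches (40 mm wide, 20 deep) in the fixed rest: two upright parallel aluminium plates 170 mm long, 6 thick, tops 50 mm over the bench, 64 mm clear gap between them, on an 8 mm base. Point: mid-gap, where the cradled thick tube's centre lies, 52.6 mm over the bench. x: across the gap, the way the tube lies (either way round); y along the plates; z up.
- narrow_notches (a point): Narrow pair of V-notches (26 mm wide at the top, 13 deep) in the same two plates of the rest, 84 mm from the wide pair along +y. Point: mid-way in the 64 mm gap between the plates, where the cradled slim tube's centre lies, 49.7 mm over the bench. x: across the gap, the way the tube lies (either way round); y along the plates; z up.
Not all that is in view belongs to the job. Leave any brown look-alike of the part that bears slim_tube alone.

How it is judged:
By the outcome, as a careful person would: the job done as asked, in the order asked, and still so for the second after the job is handed in, with the robot touching nothing.
It also fails if it takes over 59 s, if anything falls off the work surface, if the arm or the gripper's body presses on something with over 40 N, if the wrist force passes 120 N, or if a joint passes its speed limit or range.

## Robot

A 6-joint arm with a two-finger parallel gripper is mounted at the origin on the work surface. World frame = base frame: x ahead of the robot, y to its left, z up, the work surface at z = 0. Lengths are in m, angles in degrees, forces in N, time in s.
With the tool pointing down it reaches from about 0.325 to 0.85 m from the base axis. Payload 15.5 kg.
Tool frame: the origin (TCP) lies midway between the tips of the shut fingers; the grasp point (between the pads) lies env.tcp_to_grasp behind it (env.tcp_to_grasp is the distance from the TCP to the grasp point, in m); z points along the fingers, y is the line along which they close (so a half turn about z gives the same grasp; the last joint's range is limited). The gripper opens to 91 mm and grips with 3 to 60 N. Pads are 32 mm wide; open, the fingers measure 118 mm over their backs; the gripper's body (76 mm by 178 mm) begins 60 mm behind the grasp point.
Start: joints at [-72.909, 28.281, 77.091, -0, 74.628, -5.472], TCP at [0.24, -0.577, 0.214] pointing down, gripper open.
Joint ranges: [-166.48, 166.48], [-47.26, 123.95], [12.59, 153.08], [-70.14, 250.14], [6.76, 159.57], [-176.63, 176.63]. Speed limits (degrees/s): [108.29, 108.29, 147.25, 172.46, 172.46, 172.46].

## Interface

Orientations are given as a 3x3 rotation matrix whose columns are the frame's x, y, z axes.
In Python, from workcell import get_state, imaging, ticket, env gives the robot as it stands.
- The arm moves only by the tool arm_command, never from a script. Its argument "deltas" is one flat list of numbers, 4 for each row, row after row: the shift along the tool's x, y, z in mm, then the turn about the tool's z in rad. A call has 1 to 10 rows; each row is the pose to reach, as a shift and turn from the pose commanded when the call began, along the tool's axes at that moment; what a row does not reach only later rows make up. A row lasts 1/8 s, in which the tool goes at most 62.5 mm and 10.7 degrees, less where a joint would pass 70% of its speed; a pose out of reach is approached as far as the arm can. A call with a gripper value outside its range is refused whole. "hand" is the gripper command: -1 is shut, 1 is fully open, values between are in proportion, set as the call begins (left out, the last holds). The fingers move at their own pace and stop on an object; "force" is the grip in N (left out, the last holds). Time passes only in rows, so rows that repeat a pose let the fingers close. It gives the time, the measured TCP pose, the force, the opening and the grip force at its end, in the units of the state.
- get_state(): the state, without advancing time (a new reading comes with each control period).
- imaging.snapshot(name): name is "side" or "top" or "wrist"; returns the picture (384x512x3 uint8, blue, green, red); there is no depth.
- imaging.calibration(name): a dict with "mtx" (3x3 intrinsics, pixels), "xyz" and "rotation" of the camera in the world. Camera axes: x right, y down, z forward; pixel columns grow to the right and rows downward; lengths in m; the calibration is good to about 2 mm. A picture is of the moment at which its call begins: read the wrist's pose just before it. calibration takes no time and is no camera call; for the wrist camera it gives the pose at the moment of the call.
- ticket.hand_in(): hands the job in; it is judged then, once.
The state is a dict: "clock": time; "q": joint angles; "joint_velocities": joint speeds; "tau": joint torques, N m; "eef_pos": TCP position; "ee_rot": TCP orientation; "contact_force": force on the tool from outside, world axes, zero at the start; "moment": the same for the moment, N m; "opening": finger opening in m; "finger_force": force on a finger pad.
Only numpy, scipy, OpenCV 4.12 (cv2) and the standard library are available. Lean on these libraries where they do the work, as an engineer would, in place of code of your own. Each camera call takes 0.05 s, during which the arm holds its last target. There are 200 camera calls.

## Working session

There is one attempt and no reset: what is moved stays moved. The work goes in short steps, Python scripts to look and compute and a tool call to move; the robot and the scene stay as the last step left them, time stands still between calls to the robot, and variables do not carry over. Pictures are saved under pics/ and viewed, at most 10 in all, crops included, and the job is handed in when it is done.

Besides the shell and the picture viewer there is one more tool, called after ">>>" by a JSON object that holds its "op" and its "data", one argument or row to a line. arm_command: Moves the arm, as the interface text tells. Its arguments: {"type":"object","properties":{"deltas":{"type":"array","items":{"type":"number"}},"hand":{"type":"number"},"force":{"type":"number"}},"required":["deltas"]}

```bash
mkdir -p pics; ls
python3 - <<'E'
from workcell import get_state, imaging, ticket, env
import cv2
print(env.tcp_to_grasp, get_state())
for n in("top","side"):
    cv2.imwrite(f"pics/{n}0.png",imaging.snapshot(n)); c=imaging.calibration(n); print(n,c)
E
```

```text
pics
0.0188 {'clock': 0.0, 'q': array([-7.29098944e+01,  2.83129619e+01,  7.71286551e+01,  1.81156336e-04,
        7.46273609e+01, -5.47118535e+00]), 'joint_velocities': array([-0.05770887,  0.05555164,  0.05783152, -0.09868538,  0.06748107,
        0.0241727 ]), 'tau': array([-2.06367651e-03, -8.78843236e+01, -3.81857479e+01,  7.06026144e-02,
        5.34763222e-02, -1.04278904e-04]), 'eef_pos': array([ 0.23968995, -0.57679259,  0.21335011]), 'ee_rot': array([[ 9.23469979e-01,  3.83670528e-01, -3.50879456e-04],
       [ 3.83670671e-01, -9.23469269e-01,  1.15162669e-03],
       [ 1.17818824e-04, -1.19811483e-03, -9.99999275e-01]]), 'contact_force': array([-0.45199313, -0.48478574,  0.42590985]), 'moment': array([ 0.02715847, -0.02207473, -0.00755159]), 'finger_force': 0.0, 'opening': 0.09103675159523975}
top {'mtx': array([[397.81998726,   0.        , 251.58001841],
       [  0.        , 397.81998726, 188.72025493],
       [  0.        ,   0.        ,   1.        ]]), 'xyz': array([ 0.31724048, -0.0542094 ,  1.04748868]), 'rotation': array([[ 0.00919141, -0.99118296,  0.13218113],
       [-0.99995232, -0.00867463,  0.00448495],
       [-0.00329879, -0.13221605, -0.99121543]])}
side {'mtx': array([[354.35488902,   0.        , 250.88161092],
       [  0.        , 354.35488902, 194.02301771],
       [  0.        ,   0.        ,   1.        ]]), 'xyz': array([ 0.05017626, -0.85357206,  0.58675228]), 'rotation': array([[ 0.88535936, -0.23780496,  0.39948417],
       [-0.46489448, -0.44647565,  0.76454733],
       [-0.00345319, -0.86261712, -0.5058456 ]])}
```

View pics/top0.png

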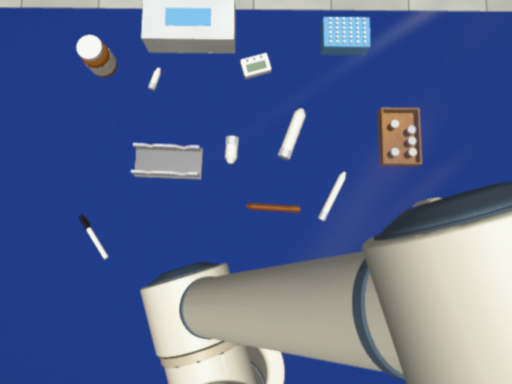

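View pics/side0.png

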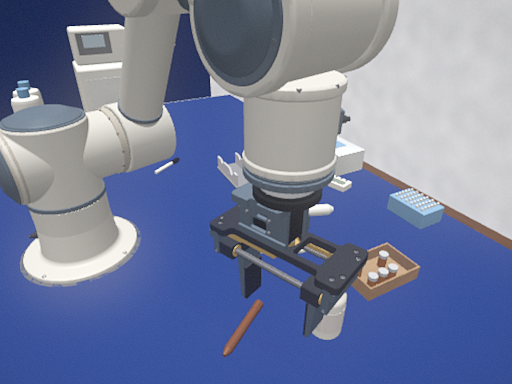

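The top view shows the thick tube at about (285,157)-(301,110), the slim one at (321,219)-(344,173) and the rest at (133-203, 143-180). The brown look-alike lies at (273,208). In the side view the gripper hides the tubes.

```bash
cat > h.py <<'E'
import numpy as np, cv2
from workcell import get_state, imaging
def ray(c,uv,z):
    d=c["rotation"]@np.linalg.inv(c["mtx"])@np.array([uv[0],uv[1],1.]); p=c["xyz"]
    return p+d*(z-p[2])/d[2]
def pix(c,P):
    q=c["rotation"].T@(np.asarray(P)-c["xyz"]); q=c["mtx"]@q; return q[:2]/q[2]
def blob(im,box,z,c,lo=110):
    x0,y0,x1,y1=box; s=im[y0:y1,x0:x1]; m=(s.min(2)>0)&(s[:,:,2]>lo)   # red channel: bench is blue
    m=cv2.morphologyEx(m.astype(np.uint8),cv2.MORPH_OPEN,np.ones((3,3)))
    ct=max(cv2.findContours(m,0,2)[0],key=cv2.contourArea)
    b=cv2.boxPoints(cv2.minAreaRect(ct))+[x0,y0]
    return np.array([ray(c,p,z) for p in b]),b,ct[:,0]+[x0,y0]
def summ(B):
    a,b=B[1]-B[0],B[2]-B[1]
    if np.linalg.norm(a)<np.linalg.norm(b): a,b=b,a
    return dict(c=B.mean(0).round(4),L=round(np.linalg.norm(a),4),W=round(np.linalg.norm(b),4),ang=round(np.degrees(np.arctan2(a[1],a[0]))%180,1))
E
python3 - <<'E'
from h import *
im=cv2.imread("pics/top0.png"); c=imaging.calibration("top")
for n,bx,z in(("thick",(272,100,315,165),.016),("slim",(312,165,355,225),.009),("rest",(125,135,210,185),.05)):
    B,b,_=blob(im,bx,z,c); print(n,summ(B),b.round(1).tolist(), B.round(4).tolist() if n=="rest" else "")
cv2.imwrite("pics/rest.png",np.hstack([cv2.resize(im[130:190,125:210],None,fx=5,fy=5,interpolation=2),cv2.resize(im[100:160,270:355],None,fx=4,fy=5,interpolation=2)]))
s=cv2.imread("pics/side0.png"); cv2.imwrite("pics/rest_s.png",cv2.resize(s[140:200,205:260],None,fx=8,fy=8,interpolation=2))
E
```

```text
thick {'c': array([ 0.6077, -0.1576,  0.016 ]), 'L': np.float64(0.1436), 'W': np.float64(0.0336), 'ang': np.float64(159.6)} [[277.4, 154.6], [296.1, 105.7], [307.7, 110.2], [289.1, 159.1]] 
slim {'c': array([ 0.4401, -0.2624,  0.009 ]), 'L': np.float64(0.1421), 'W': np.float64(0.0199), 'ang': np.float64(153.0)} [[317.2, 217.6], [341.0, 170.0], [347.8, 173.4], [324.0, 221.0]] 
rest {'c': array([0.5215, 0.1684, 0.05  ]), 'L': np.float64(0.1808), 'W': np.float64(0.0873), 'ang': np.float64(88.1)} [[130.8, 175.8], [132.1, 142.3], [202.3, 145.1], [200.9, 178.6]] [[0.4807, 0.2578, 0.05], [0.5681, 0.2587, 0.05], [0.5622, 0.078, 0.05], [0.4751, 0.0791, 0.05]]
```

View pics/rest.png

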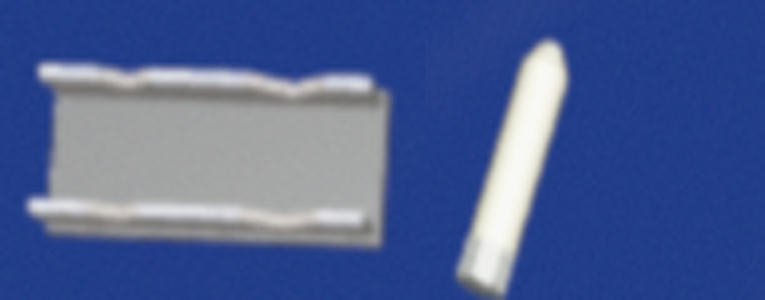

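The zoom shows two rows of dips in the rest. The wide notches are at u≈183 (towards world -y) and the narrow ones at u≈149 (towards +y). The thick tube's cap is at its lower end. Its measured size, 144x34 mm, agrees with the given one, so I'm setting out above it.

>>> {"op": "arm_command", "data": {
  "deltas": [501,-246,0,0.75,501,-246,0,0.75,501,-246,0,0.75,501,-246,0,0.75,501,-246,0,0.75,501,-246,0,0.75,501,-246,0,0.75,501,-246,0,0.75,501,-246,0,0.75,501,-246,0,0.75],
  "hand": 1,
  "force": 15
}}

```text
clock: 1.35
eef_pos: [0.6098, -0.1547, 0.2134]
ee_rot: [[0.938, -0.346, -0.0], [-0.346, -0.938, 0.001], [-0.0, -0.0, -1.0]]
contact_force: [0.5, 0.0, -0.4]
opening: 0.0917
finger_force: 0.0
```

>>> {"op": "arm_command", "data": {
  "deltas": [0,0,0,0,0,0,0,0]
}}

```text
clock: 1.6
eef_pos: [0.6072, -0.1588, 0.2138]
ee_rot: [[0.937, -0.35, -0.001], [-0.35, -0.937, -0.0], [-0.001, 0.0, -1.0]]
contact_force: [-0.1, 0.2, -0.5]
opening: 0.0907
finger_force: 0.0
```

```bash
cat >> h.py <<'E'
def go(xyz,ang):
    """tool-frame shift (mm) and turn (rad) to a world TCP point with tool x at ang (deg, mod 180)"""
    s=get_state(); R=s["ee_rot"]; d=R.T@(np.array(xyz)-s["eef_pos"])*1e3
    a=np.degrees(np.arctan2(R[1,0],R[0,0])); t=-((ang-a+90)%180-90)
    return d.round(1),round(np.radians(t),3)
E
python3 - <<'E'
from h import *
s=get_state(); c=imaging.calibration("wrist"); im=imaging.snapshot("wrist"); cv2.imwrite("pics/w1.png",im)
print(s["clock"],s["eef_pos"],s["ee_rot"].round(3).tolist(),s["q"].round(0),c["xyz"]); print(pix(c,[.6077,-.1576,.016]),[ray(c,p,0).round(3) for p in((0,0),(511,0),(511,383),(0,383))])
E
```

```text
1.6 [ 0.60722072 -0.15880859  0.21379573] [[0.937, -0.35, -0.001], [-0.35, -0.937, -0.0], [-0.001, 0.0, -1.0]] [-20.  29.  77.  -0.  75.  90.] [ 0.67160458 -0.18368493  0.38346502]
[251.55525459 175.59511514] [array([0.907, 0.049, 0.   ]), array([ 0.696, -0.518,  0.   ]), array([ 0.122, -0.441,  0.   ]), array([ 0.42 ,  0.363, -0.   ])]
```

View pics/w1.png

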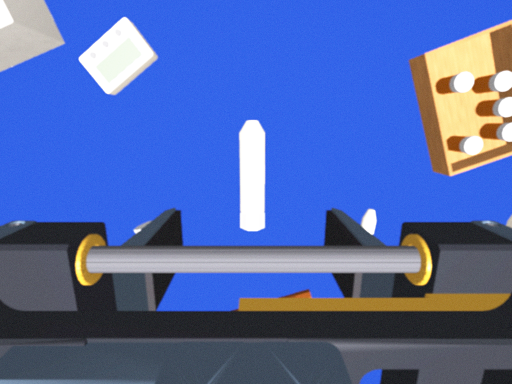

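The wrist view shows the thick tube upright in the picture, at u 239-266 and v 120-231, between the open fingers and with its cap at the bottom. Next I measure its centre.

Run:
```python
from h import *
im=cv2.imread("pics/w1.png"); c=imaging.calibration("wrist")
B,b,ct=blob(im,(225,100,280,240),.016,c,170); r=summ(B); print(r,b.round(0).tolist())
print(go([r["c"][0],r["c"][1],.004],r["ang"]))
```

```text
{'c': array([ 0.6051, -0.1567,  0.016 ]), 'L': np.float64(0.1468), 'W': np.float64(0.0313), 'ang': np.float64(160.2)} [[239.0, 120.0], [264.0, 120.0], [264.0, 230.0], [239.0, 230.0]]
(array([ -2.7,  -1.5, 209.9]), np.float64(-0.012))
```

>>> {"op": "arm_command", "data": {
  "deltas": [-2,-1.5,50,-0.01,-2,-1.5,100,-0.01,-2,-1.5,150,-0.01,-2,-1.5,180,-0.01,-2,-1.5,195,-0.01,-2,-1.5,205,-0.01,-2,-1.5,209,-0.01,-2,-1.5,209,-0.01]
}}

```text
clock: 2.65
eef_pos: [0.6071, -0.1559, 0.0055]
ee_rot: [[0.941, -0.339, 0.001], [-0.339, -0.941, -0.0], [0.001, 0.0, -1.0]]
contact_force: [-0.8, -0.3, 0.8]
opening: 0.0912
finger_force: 0.0
```

>>> {"op": "arm_command", "data": {
  "deltas": [0,0,0,0,0,0,0,0,0,0,0,0,0,0,0,0,0,0,0,0,0,0,0,0],
  "hand": -1,
  "force": 15
}}

```text
clock: 3.4
eef_pos: [0.6067, -0.1557, 0.0049]
ee_rot: [[0.941, -0.339, -0.0], [-0.339, -0.941, -0.0], [-0.0, 0.0, -1.0]]
contact_force: [-0.5, -1.9, -0.1]
opening: 0.0334
finger_force: 0.5
```

>>> {"op": "arm_command", "data": {
  "deltas": [0,0,0,0,0,0,-10,0,0,0,-50,0,0,0,-110,0,0,0,-170,0,0,0,-230,0,0,0,-280,0,0,0,-295,0]
}}

```text
clock: 4.4
eef_pos: [0.6076, -0.1559, 0.3041]
ee_rot: [[0.941, -0.339, 0.005], [-0.339, -0.941, -0.002], [0.006, -0.0, -1.0]]
contact_force: [-0.6, -0.7, -1.1]
opening: 0.0316
finger_force: 15.0
```

>>> {"op": "arm_command", "data": {
  "deltas": [-30,-20,0,-0.03,-75,-50,0,-0.08,-120,-82,0,-0.13,-168,-115,0,-0.17,-216,-147,0,-0.21,-264,-179,0,-0.25,-305,-207,0,-0.29,-325,-221,0,-0.31,-333,-226,0,-0.314,-333,-226,0,-0.314]
}}

```text
clock: 5.65
eef_pos: [0.37, 0.1698, 0.2997]
ee_rot: [[0.999, -0.032, -0.0], [-0.032, -0.999, -0.0], [-0.0, 0.0, -1.0]]
contact_force: [0.0, -0.2, -1.0]
opening: 0.0314
finger_force: 15.0
```

Run:
```python
from h import *
s=get_state(); c=imaging.calibration("wrist"); im=imaging.snapshot("wrist"); cv2.imwrite("pics/w2.png",im)
print(s["clock"],s["eef_pos"],s["q"].round(0),s["opening"],s["finger_force"],c["xyz"],c["mtx"][0]); print(pix(c,[.52,.126,.03]),pix(c,[.52,.21,.037]))
```

```text
5.65 [0.37000308 0.16984848 0.29970856] [ 16.   5.  97.  -0.  77. 108.] 0.03140050436703423 14.999104589223862 [0.43874309 0.1671625  0.46943007] [284.23679764   0.         253.07682461]
[280.43565637  61.76696867] [221.04559164  62.70771889]
```

View pics/w2.png

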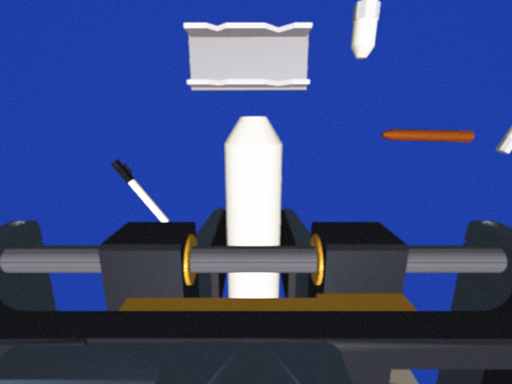

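The wrist view shows the tube held straight, with its tip at (254,117). The rest is at u 185-312, v 22-90, with dips in both plates. I zoom in on the rest and measure the plate ends.

Run:
```python
from h import *
im=cv2.imread("pics/w2.png"); c=imaging.calibration("wrist")
z=cv2.resize(im[14:100,178:320],None,fx=5.5,fy=5.5,interpolation=2); cv2.imwrite("pics/rest2.png",z)
g=im.min(2).astype(int)
for v0,v1 in((15,45),(70,90)):   # brightest row per column (plate top)
    print([(u,int(v0+g[v0:v1,u].argmax()),int(g[v0:v1,u].max()), int((g[v0:v1,u]>225).sum())) for u in range(182,316,3)])
print("tip",ray(c,(254,117),.3117))
```

```text
[(182, 24, 72, 0), (185, 24, 249, 5), (188, 24, 251, 5), (191, 24, 249, 5), (194, 24, 250, 5), (197, 24, 249, 5), (200, 24, 251, 5), (203, 24, 250, 5), (206, 24, 245, 5), (209, 26, 240, 4), (212, 26, 240, 4), (215, 27, 241, 4), (218, 28, 237, 4), (221, 26, 238, 4), (224, 26, 237, 4), (227, 24, 249, 5), (230, 24, 250, 5), (233, 24, 249, 5), (236, 24, 250, 5), (239, 24, 249, 5), (242, 24, 249, 5), (245, 24, 249, 5), (248, 24, 250, 5), (251, 24, 249, 5), (254, 24, 249, 5), (257, 24, 249, 5), (260, 24, 249, 5), (263, 24, 248, 5), (266, 26, 240, 4), (269, 26, 239, 4), (272, 27, 241, 4), (275, 29, 241, 4), (278, 29, 241, 4), (281, 28, 236, 4), (284, 27, 238, 4), (287, 26, 236, 4), (290, 26, 237, 3), (293, 25, 237, 4), (296, 24, 250, 5), (299, 24, 249, 5), (302, 24, 249, 5), (305, 24, 249, 5), (308, 23, 250, 5), (311, 24, 244, 4), (314, 19, 35, 0)]
[(182, 84, 38, 0), (185, 81, 57, 0), (188, 81, 248, 4), (191, 81, 251, 5), (194, 81, 248, 5), (197, 81, 250, 5), (200, 81, 249, 5), (203, 82, 250, 5), (206, 81, 249, 5), (209, 81, 240, 4), (212, 81, 240, 4), (215, 82, 241, 5), (218, 82, 241, 4), (221, 82, 237, 5), (224, 81, 236, 4), (227, 81, 245, 5), (230, 81, 249, 5), (233, 82, 250, 5), (236, 81, 249, 5), (239, 82, 249, 5), (242, 82, 249, 5), (245, 81, 249, 5), (248, 81, 248, 5), (251, 81, 249, 5), (254, 81, 248, 5), (257, 82, 249, 5), (260, 80, 248, 5), (263, 82, 248, 5), (266, 82, 241, 4), (269, 82, 241, 4), (272, 83, 241, 5), (275, 83, 242, 4), (278, 82, 237, 4), (281, 82, 238, 4), (284, 82, 238, 5), (287, 82, 238, 4), (290, 81, 237, 4), (293, 82, 246, 5), (296, 81, 251, 5), (299, 81, 249, 5), (302, 80, 248, 5), (305, 81, 251, 5), (308, 81, 251, 4), (311, 80, 44, 0), (314, 75, 37, 0)]
tip [0.44145867 0.16632653 0.3117    ]
```

View pics/rest2.png

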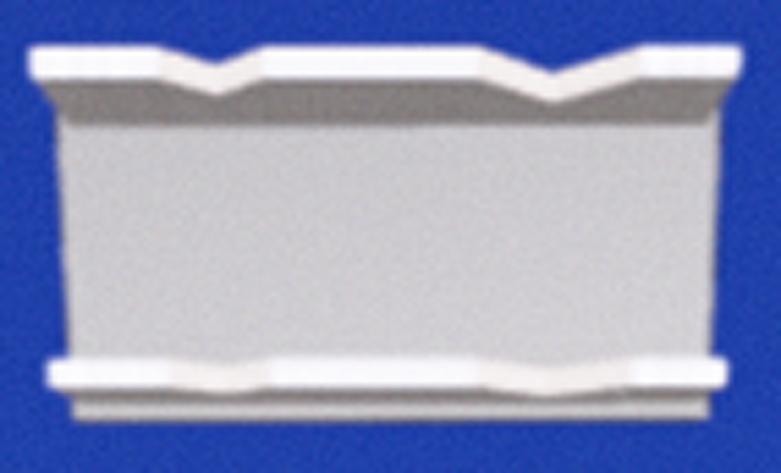

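The zoom gives the notch edges. On the far plate (v≈25) the narrow pair spans u 207-226 and the wide pair 265-294.5. On the near plate (v≈82) it is 208-227 and 265-293.

Run:
```python
from h import *
c=imaging.calibration("wrist"); P=lambda u,v:ray(c,(u,v),.05)
f,n=25,81.6
W=[(P(265,f)+P(294.5,f))/2,(P(265.2,n)+P(293,n))/2]; N=[(P(206.9,f)+P(226,f))/2,(P(208,n)+P(227,n))/2]
print("widths",[np.linalg.norm(P(a,v)-P(b,v)).round(4) for a,b,v in((265,294.5,f),(265.2,293,n),(206.9,226,f),(208,227,n))])
print("gap",W[0]-W[1],"N-W",sum(N)/2-sum(W)/2)
w=sum(W)/2;m=sum(N)/2; d=m-w; a=np.degrees(np.arctan2(d[1],d[0]))-90
print(w,m,a); print(go([w[0]-.001,w[1],.2997],a))
```

```text
widths [np.float64(0.039), np.float64(0.0384), np.float64(0.0252), np.float64(0.0263)]
gap [ 0.0700822  -0.00141856  0.        ] N-W [0.00260338 0.08438462 0.        ]
[0.52653781 0.12873935 0.05      ] [0.52914119 0.21312397 0.05      ] -1.7670943761668383
(array([156.3,  35.7,   0. ]), np.float64(-0.002))
```

Sizes agree with the given ones (gap 64+6=70 mm, pitch 84 mm). Moving over the wide pair and lowering.

>>> {"op": "arm_command", "data": {
  "deltas": [30,7,0,0,75,17,0,0,120,27,0,0,148,33,0,0,156,36,0,0,156,36,60,0,156,36,120,0,156,36,170,0,156,36,205,0,156,36,225,0]
}}

```text
clock: 6.95
eef_pos: [0.5236, 0.1283, 0.0732]
ee_rot: [[0.999, -0.033, -0.002], [-0.033, -0.999, -0.0], [-0.002, 0.0, -1.0]]
contact_force: [0.2, 0.4, -0.5]
opening: 0.0317
finger_force: 15.0
```

>>> {"op": "arm_command", "data": {
  "deltas": [0,0,6,0,0,0,12,0,0,0,18,0,0,0,23,0,0,0,26,0,0,0,29,0,0,0,29,0,0,0,29,0]
}}

```text
clock: 7.95
eef_pos: [0.525, 0.1289, 0.046]
ee_rot: [[0.999, -0.032, 0.0], [-0.032, -0.999, 0.0], [0.0, -0.0, -1.0]]
contact_force: [0.1, 0.3, -1.8]
opening: 0.0316
finger_force: 15.0
```

Run:
```python
from h import *
s=get_state(); print(s["clock"],s["eef_pos"],s["contact_force"],s["moment"],s["opening"]); print(go([.5255,.1287,.0415],-1.8))
```

```text
7.95 [0.52499148 0.12893427 0.04600879] [ 0.12437373  0.3475917  -1.815274  ] [ 0.04743504 -0.00231495 -0.00243289] 0.0315843374104889
(array([0.5, 0.2, 4.5]), np.float64(-0.001))
```

>>> {"op": "arm_command", "data": {
  "deltas": [0.5,0,1,0,0.5,0,2,0,0.5,0,3,0,0.5,0,4,0,0.5,0,4,0]
}}

```text
clock: 8.57
eef_pos: [0.5255, 0.1291, 0.0422]
ee_rot: [[0.999, -0.032, 0.0], [-0.032, -0.999, 0.0], [0.0, -0.0, -1.0]]
contact_force: [-1.1, 2.3, 5.7]
opening: 0.0317
finger_force: 15.0
```

>>> {"op": "arm_command", "data": {
  "deltas": [0,0,0.5,0,0,0,0.5,0]
}}

```text
clock: 8.82
eef_pos: [0.5256, 0.1292, 0.0419]
ee_rot: [[0.999, -0.032, 0.001], [-0.032, -0.999, 0.0], [0.001, -0.0, -1.0]]
contact_force: [-3.1, 2.4, 11.4]
opening: 0.0315
finger_force: 15.0
```

>>> {"op": "arm_command", "data": {
  "deltas": [0,0,0,0,0,0,0,0,0,0,0,0,0,0,0,0],
  "hand": 0.15
}}

```text
clock: 9.32
eef_pos: [0.5254, 0.1289, 0.0413]
ee_rot: [[0.999, -0.032, -0.0], [-0.032, -0.999, -0.0], [-0.0, 0.0, -1.0]]
contact_force: [0.2, -0.0, 0.6]
opening: 0.0523
finger_force: 0.0
```

>>> {"op": "arm_command", "data": {
  "deltas": [0,0,-10,0,0,0,-30,0,0,0,-70,0,0,0,-120,0,0,0,-165,0,0,0,-172,0]
}}

```text
clock: 10.07
eef_pos: [0.5268, 0.1291, 0.2171]
ee_rot: [[0.999, -0.032, 0.006], [-0.032, -0.999, 0.001], [0.006, -0.001, -1.0]]
contact_force: [-0.0, 0.6, 0.2]
opening: 0.0522
finger_force: 0.0
```

Run:
```python
from h import *
s=get_state(); print(s["clock"],s["eef_pos"],s["opening"],s["q"].round(0)); im=imaging.snapshot("top"); cv2.imwrite("pics/t2.png",im)
B,b,_=blob(im,(312,165,355,225),.009,imaging.calibration("top")); r=summ(B); print(r)
print("go above slim",go([r["c"][0],r["c"][1],.2138],r["ang"]))
```

```text
10.075 [0.52681168 0.12913446 0.21708266] 0.05220233551830151 [ 7. 21. 89.  0. 70. 99.]
{'c': array([ 0.4401, -0.2624,  0.009 ]), 'L': np.float64(0.1421), 'W': np.float64(0.0199), 'ang': np.float64(153.0)}
go above slim (array([-73.6, 394. ,   1.8]), np.float64(0.439))
```

>>> {"op": "arm_command", "data": {
  "deltas": [-6,30,0,0.04,-15,80,0,0.1,-26,140,0,0.16,-37,200,0,0.23,-49,260,0,0.3,-60,320,0,0.36,-68,365,0,0.41,-73,389,0,0.435,-74,394,0,0.439,-74,394,0,0.439],
  "hand": 0.2
}}

```text
clock: 11.38
eef_pos: [0.4385, -0.2619, 0.2128]
ee_rot: [[0.891, -0.454, -0.001], [-0.454, -0.891, 0.001], [-0.001, -0.0, -1.0]]
contact_force: [0.1, 0.2, 1.3]
opening: 0.0548
finger_force: 0.0
```

>>> {"op": "arm_command", "data": {
  "deltas": [0,0,0,0,0,0,0,0]
}}

```text
clock: 11.62
eef_pos: [0.439, -0.2617, 0.2134]
ee_rot: [[0.892, -0.453, -0.0], [-0.453, -0.892, 0.0], [-0.0, -0.0, -1.0]]
contact_force: [0.3, -0.0, -0.2]
opening: 0.0549
finger_force: 0.0
```

Run:
```python
from h import *
s=get_state(); c=imaging.calibration("wrist"); im=imaging.snapshot("wrist"); cv2.imwrite("pics/w3.png",im)
print(s["clock"],s["eef_pos"],pix(c,[.4401,-.2624,.009]))
B,b,ct=blob(im,(225,100,285,240),.009,c,170); r=summ(B); print(r,b.round(0).tolist())
print(go([r["c"][0],r["c"][1],.0025],r["ang"]))
```

```text
11.625 [ 0.43900985 -0.26170491  0.21340901] [252.68291428 173.84610521]
{'c': array([ 0.4409, -0.2633,  0.009 ]), 'L': np.float64(0.1442), 'W': np.float64(0.0178), 'ang': np.float64(153.5)} [[246.0, 117.0], [260.0, 117.0], [260.0, 224.0], [246.0, 224.0]]
(array([  2.4,   0.5, 210.9]), np.float64(-0.008))
```

View pics/w3.png

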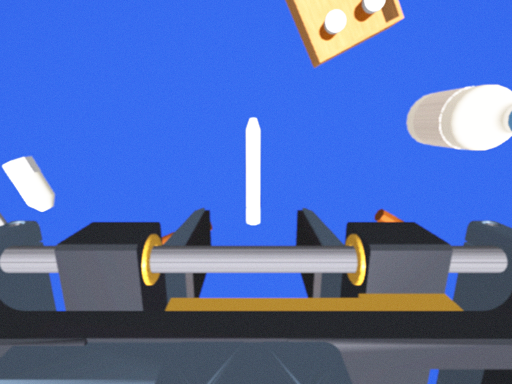

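The slim tube is at u 246-260, v 117-224, centred between the fingers. The brown pieces at (188,235) and (385,215) are clear of them, so I'm descending.

>>> {"op": "arm_command", "data": {
  "deltas": [2,0.5,50,-0.008,2,0.5,100,-0.008,2,0.5,150,-0.008,2,0.5,180,-0.008,2,0.5,195,-0.008,2,0.5,205,-0.008,2,0.5,210,-0.008,2,0.5,210,-0.008]
}}

```text
clock: 12.68
eef_pos: [0.4406, -0.264, 0.0039]
ee_rot: [[0.895, -0.447, 0.001], [-0.447, -0.895, -0.0], [0.001, 0.0, -1.0]]
contact_force: [1.0, -0.6, -0.6]
opening: 0.0549
finger_force: 0.0
```

>>> {"op": "arm_command", "data": {
  "deltas": [0,0,0,0,0,0,0,0,0,0,0,0,0,0,0,0,0,0,0,0,0,0,0,0,0,0,0,0],
  "hand": -1,
  "force": 15
}}

```text
clock: 13.55
eef_pos: [0.4403, -0.2639, 0.0035]
ee_rot: [[0.895, -0.447, 0.0], [-0.447, -0.895, -0.0], [0.0, 0.0, -1.0]]
contact_force: [-0.8, 0.1, 3.6]
opening: 0.0178
finger_force: 15.0
```

>>> {"op": "arm_command", "data": {
  "deltas": [0,0,-10,0,0,0,-50,0,0,0,-110,0,0,0,-170,0,0,0,-230,0,0,0,-280,0,0,0,-296,0,0,0,-296,0]
}}

```text
clock: 14.55
eef_pos: [0.4405, -0.264, 0.3008]
ee_rot: [[0.895, -0.447, 0.002], [-0.447, -0.895, -0.002], [0.003, 0.0, -1.0]]
contact_force: [0.0, 1.0, 0.8]
opening: 0.0176
finger_force: 15.0
```

>>> {"op": "arm_command", "data": {
  "deltas": [-16,-24,0,-0.03,-46,-69,0,-0.08,-78,-117,0,-0.13,-112,-167,0,-0.18,-146,-217,0,-0.23,-180,-267,0,-0.29,-213,-317,0,-0.34,-244,-364,0,-0.39,-261,-390,0,-0.42,-266,-397,0,-0.431]
}}

```text
clock: 15.8
eef_pos: [0.3787, 0.2114, 0.2983]
ee_rot: [[1.0, -0.029, -0.002], [-0.029, -1.0, -0.001], [-0.002, 0.001, -1.0]]
contact_force: [-0.6, -0.1, -0.4]
opening: 0.0178
finger_force: 15.0
```

>>> {"op": "arm_command", "data": {
  "deltas": [0,0,0,0,0,0,0,0]
}}

```text
clock: 16.05
eef_pos: [0.3798, 0.2091, 0.2991]
ee_rot: [[0.999, -0.034, -0.001], [-0.034, -0.999, -0.0], [-0.001, 0.0, -1.0]]
contact_force: [0.1, -0.8, -0.9]
opening: 0.0178
finger_force: 15.0
```

Run:
```python
from h import *
s=get_state(); c=imaging.calibration("wrist"); im=imaging.snapshot("wrist"); cv2.imwrite("pics/w4.png",im)
print(s["clock"],s["eef_pos"],s["opening"],s["finger_force"])
print("narrow",pix(c,[.529,.213,.05]),"wide",pix(c,[.5265,.1287,.0526]), "tip pred",pix(c,s["eef_pos"]+s["ee_rot"]@[.07,0,-.0055]))
print(go([.529-.001,.2131,.2997],-1.8))
```

```text
16.05 [0.37976861 0.20914935 0.29914441] 0.017816868594052803 14.996778219938278
narrow [246.46073658  60.41974366] wide [308.97819712  59.86363216] tip pred [252.40651121 119.23052833]
(array([147.9,  -9. ,  -0.5]), np.float64(-0.002))
```

View pics/w4.png

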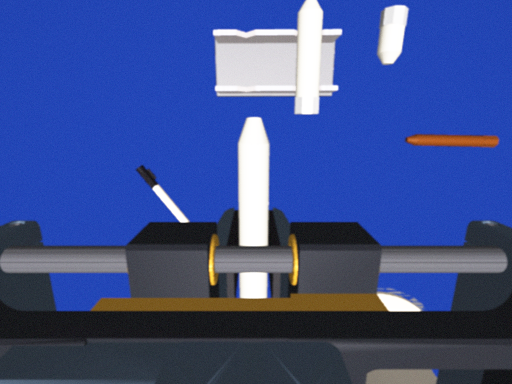

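The thick tube sits across the wide notches, at u 295-322, v 0-114 and centred as predicted. The slim tube's tip is at (253,118), as expected. The narrow notch shows at (245,36), so I move over it and lower.

>>> {"op": "arm_command", "data": {
  "deltas": [30,-2,0,0,75,-5,0,0,120,-8,0,0,142,-9,0,0,148,-9,0,0,148,-9,60,0,148,-9,120,0,148,-9,170,0,148,-9,205,0,148,-9,222,0]
}}

```text
clock: 17.35
eef_pos: [0.5263, 0.2135, 0.0758]
ee_rot: [[0.999, -0.033, -0.003], [-0.033, -0.999, -0.001], [-0.003, 0.001, -1.0]]
contact_force: [0.6, -0.4, 0.0]
opening: 0.0176
finger_force: 15.0
```

>>> {"op": "arm_command", "data": {
  "deltas": [0,0,6,0,0,0,12,0,0,0,18,0,0,0,23,0,0,0,26,0,0,0,28,0,0,0,28,0,0,0,28,0]
}}

```text
clock: 18.35
eef_pos: [0.528, 0.2144, 0.0495]
ee_rot: [[0.999, -0.032, 0.0], [-0.032, -0.999, 0.0], [0.0, -0.0, -1.0]]
contact_force: [0.1, -0.5, -0.2]
opening: 0.0177
finger_force: 15.0
```

Run:
```python
from h import *
s=get_state(); print(s["clock"],s["eef_pos"],s["contact_force"],s["opening"]); print(go([.528,.2131,.0442],-1.8))
```

```text
18.35 [0.52803785 0.21441631 0.04954588] [ 0.09971455 -0.53254311 -0.20180484] 0.017697896909720522
(array([0. , 1.3, 5.3]), np.float64(-0.001))
```

>>> {"op": "arm_command", "data": {
  "deltas": [0,1,1,0,0,1,2,0,0,1,3,0,0,1,4,0,0,1,4.5,0,0,1,4.5,0]
}}

```text
clock: 19.1
eef_pos: [0.5279, 0.2134, 0.0449]
ee_rot: [[0.999, -0.032, -0.0], [-0.032, -0.999, 0.0], [-0.0, -0.0, -1.0]]
contact_force: [0.2, 0.1, 0.0]
opening: 0.0174
finger_force: 15.0
```

>>> {"op": "arm_command", "data": {
  "deltas": [0,0,0.5,0,0,0,1,0,0,0,1,0]
}}

```text
clock: 19.48
eef_pos: [0.5281, 0.2137, 0.0443]
ee_rot: [[0.999, -0.032, 0.001], [-0.032, -0.999, 0.0], [0.001, -0.0, -1.0]]
contact_force: [-3.0, 1.6, 7.2]
opening: 0.0175
finger_force: 15.0
```

Seated, with 7 N contact at the expected height. Releasing with a small opening and withdrawing.

>>> {"op": "arm_command", "data": {
  "deltas": [0,0,0,0,0,0,0,0,0,0,0,0,0,0,0,0],
  "hand": -0.2
}}

```text
clock: 19.98
eef_pos: [0.5279, 0.2134, 0.0439]
ee_rot: [[0.999, -0.032, -0.0], [-0.032, -0.999, -0.0], [-0.0, 0.0, -1.0]]
contact_force: [-0.2, 0.4, 0.6]
opening: 0.0364
finger_force: 0.0
```

>>> {"op": "arm_command", "data": {
  "deltas": [0,0,-10,0,0,0,-30,0,0,0,-70,0,0,0,-120,0,-50,0,-170,0,-100,0,-220,0,-140,0,-250,0,-150,0,-255,0,-150,0,-255,0]
}}

```text
clock: 21.1
eef_pos: [0.3779, 0.2183, 0.2996]
ee_rot: [[1.0, -0.032, 0.002], [-0.032, -1.0, 0.001], [0.002, -0.001, -1.0]]
contact_force: [0.6, 0.3, -0.1]
opening: 0.0369
finger_force: 0.0
```

Run:
```python
from h import *
s=get_state(); c=imaging.calibration("wrist"); im=imaging.snapshot("wrist"); cv2.imwrite("pics/w5.png",im)
print(s["clock"],s["eef_pos"],s["opening"])
for y,x,z in((.1287,.5265,.0526),(.2131,.529,.0497)): print([pix(c,[x+d,y-.032*d,z]).round(0) for d in(-.07,0,.07)])
```

```text
21.1 [0.3779129  0.21833356 0.29957924] 0.036884060590581955
[array([313., 113.]), array([316.,  59.]), array([319.,  -0.])]
[array([253., 113.]), array([254.,  59.]), array([254.,   1.])]
```

View pics/w5.png

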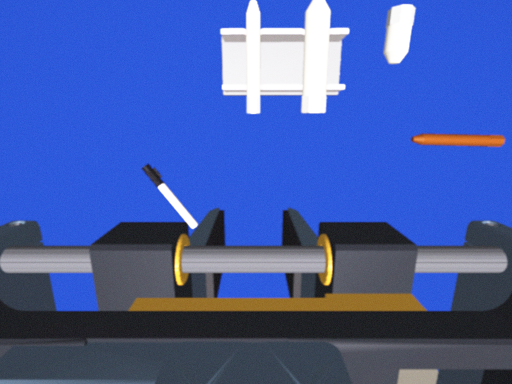

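Both tubes lie across the rest with their ends at the predicted pixels: slim at u 253, v 1-113, and thick at u 315, v 0-112. The gripper is clear of them.

```bash
python3 -c "from workcell import ticket; print(ticket.hand_in())"
```

```text
the job is handed in; nothing more can be done
None
```

The thick tube lies across the wide notches and the slim one across the narrow, both centred and lowered gently; the arm was clear and the job was handed in at about 21 s (no verdict was returned).

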